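Find the full tin in the drawer by its weight

TASK

Three identical closed screw-top tins stand in the drawer of the little steel cabinet and only one of them is full, so it is the heaviest. Pull the drawer out to its stop and leave it out, then heft the tins one after another from left to right, lifting each clear of the drawer and setting it back upright in its own round recess before you take the next. Finish while holding the heaviest tin upright in the gripper, well up in the air above the cabinet, with the other two standing in their recesses and the things lying round the cabinet left alone.

Things in the scene. Friction and masses are not known exactly. Their poses are not given: they have to be found in the camera images.
- cabinet: Grey sheet-steel bench cabinet with one drawer, fixed on the worktop: 290 mm wide (y), 84 mm high, its shell from 58 mm in front of its origin to 92 mm behind it. Origin on the worktop under the middle of the closed drawer; +x of its frame points to its back, +y to its left as seen from the robot, z up. Two small things lie near the back edge of its top, up to 16 mm high.
- drawer (a joint): Travel of the drawer in m: 0 closed, 0.112 fully out at its stop; it slides along the cabinet's -x, is held by about 4 N of friction and stays where it is left. The drawer is an open tray with low side walls (top 34 mm above the worktop) and a front whose top edge is 80 mm above the worktop; with the drawer out the tins stand free of the cabinet, 28 mm of room behind them, 25 mm before them and 29 mm between neighbours.
- drawer_knob (a point): Middle of the head of the round aluminium knob on the drawer's front, 50 mm above the worktop (34 mm below the cabinet's top). The head is 22 mm across and 14 mm long along x; its middle stands 22 mm off the front. It moves with the drawer and can be pinched from above, fingers to the left and right.
- seat_left (a point): Centre of the floor of the left round recess (cabinet's +y side) in the plywood insert of the drawer, 14 mm above the worktop; 64 mm across, 11 mm deep, rim chamfered. The recesses lie in a row across the drawer, 86 mm apart. It moves with the drawer.
- seat_middle (a point): The same of the middle recess.
- seat_right (a point): The same of the right recess (cabinet's -y side).
- tin_a_mid (a point): Centre, half-way up, of one of three identical closed aluminium screw-top tins: 57 mm across the lid (the upper 18 mm), 55 mm across the body, 52 mm high in all, standing upright in one of the recesses; which tin is where is not fixed. z along its axis. A tin weighs 0.13 to 0.55 kg; the heaviest is at least 0.1 kg heavier than either of the others.
- tin_b_mid (a point): The same of another of the three tins.
- tin_c_mid (a point): The same of the remaining tin.
- solder_spool_mid (a point): Centre of a small loose reel of solder, 49 mm across and 52 mm high, standing on the worktop to the right of the cabinet; leave alone.
- tape_black_mid (a point): Centre of a loose roll of black tape, 57 mm across and 19 mm high, lying on the worktop to the left in front of the cabinet; leave alone.
- side_cutter_mid (a point): Centre of loose red-handled side cutters, 130 mm long and 11 mm high, lying on the worktop to the right in front of the cabinet; leave alone.

How it is judged:
On the way, in this order (a step that is already met when the one before it is completed fails the run):
1. the drawer is pulled out to its stop (value of joint drawer above 0.107 m), for 0.2 s.
2. the tin of the left recess is lifted clear, the two others standing in theirs (((height (world z) of tin_a_mid above 0.065 m and contact force between the fingers and tin_a above 1 N) or (height (world z) of tin_b_mid above 0.065 m and contact force between the fingers and tin_b above 1 N) or (height (world z) of tin_c_mid above 0.065 m and contact force between the fingers and tin_c above 1 N)) and distance between any of tin_a_mid, tin_b_mid, tin_c_mid and seat_middle below 0.032 m and distance between any of tin_a_mid, tin_b_mid, tin_c_mid and seat_right below 0.032 m), for 0.3 s.
3. the tin of the middle recess is lifted clear, the two others standing in theirs (((height (world z) of tin_a_mid above 0.065 m and contact force between the fingers and tin_a above 1 N) or (height (world z) of tin_b_mid above 0.065 m and contact force between the fingers and tin_b above 1 N) or (height (world z) of tin_c_mid above 0.065 m and contact force between the fingers and tin_c above 1 N)) and distance between any of tin_a_mid, tin_b_mid, tin_c_mid and seat_left below 0.032 m and distance between any of tin_a_mid, tin_b_mid, tin_c_mid and seat_right below 0.032 m), for 0.3 s.
4. the tin of the right recess is lifted clear, the two others standing in theirs (((height (world z) of tin_a_mid above 0.065 m and contact force between the fingers and tin_a above 1 N) or (height (world z) of tin_b_mid above 0.065 m and contact force between the fingers and tin_b above 1 N) or (height (world z) of tin_c_mid above 0.065 m and contact force between the fingers and tin_c above 1 N)) and distance between any of tin_a_mid, tin_b_mid, tin_c_mid and seat_left below 0.032 m and distance between any of tin_a_mid, tin_b_mid, tin_c_mid and seat_middle below 0.032 m), for 0.3 s.
At the end, for the whole second after the job is handed in: The heaviest tin is held still by the fingers alone, its centre over 150 mm above the worktop, within 0.25 rad of upright; the two others stand upright on the floors of recesses and press on them with less than 3.85 N each; the drawer is at least 85 mm out (((height (world z) of tin_a_mid above 0.15 m and contact force between the fingers and tin_a above 1 N and angle between tin_a_mid's own z axis and vertical below 0.25 rad and linear speed of tin_a below 0.03 m/s and contact force between tin_a and cabinet below 0.05 N and ((distance between tin_b_mid and seat_left below 0.032 m or distance between tin_b_mid and seat_middle below 0.032 m or distance between tin_b_mid and seat_right below 0.032 m) and angle between tin_b_mid's own z axis and vertical below 0.12 rad and contact force between tin_b and cabinet below 3.85 N) and ((distance between tin_c_mid and seat_left below 0.032 m or distance between tin_c_mid and seat_middle below 0.032 m or distance between tin_c_mid and seat_right below 0.032 m) and angle between tin_c_mid's own z axis and vertical below 0.12 rad and contact force between tin_c and cabinet below 3.85 N)) or (height (world z) of tin_b_mid above 0.15 m and contact force between the fingers and tin_b above 1 N and angle between tin_b_mid's own z axis and vertical below 0.25 rad and linear speed of tin_b below 0.03 m/s and contact force between tin_b and cabinet below 0.05 N and ((distance between tin_a_mid and seat_left below 0.032 m or distance between tin_a_mid and seat_middle below 0.032 m or distance between tin_a_mid and seat_right below 0.032 m) and angle between tin_a_mid's own z axis and vertical below 0.12 rad and contact force between tin_a and cabinet below 3.85 N) and ((distance between tin_c_mid and seat_left below 0.032 m or distance between tin_c_mid and seat_middle below 0.032 m or distance between tin_c_mid and seat_right below 0.032 m) and angle between tin_c_mid's own z axis and vertical below 0.12 rad and contact force between tin_c and cabinet below 3.85 N)) or (height (world z) of tin_c_mid above 0.15 m and contact force between the fingers and tin_c above 1 N and angle between tin_c_mid's own z axis and vertical below 0.25 rad and linear speed of tin_c below 0.03 m/s and contact force between tin_c and cabinet below 0.05 N and ((distance between tin_a_mid and seat_left below 0.032 m or distance between tin_a_mid and seat_middle below 0.032 m or distance between tin_a_mid and seat_right below 0.032 m) and angle between tin_a_mid's own z axis and vertical below 0.12 rad and contact force between tin_a and cabinet below 3.85 N) and ((distance between tin_b_mid and seat_left below 0.032 m or distance between tin_b_mid and seat_middle below 0.032 m or distance between tin_b_mid and seat_right below 0.032 m) and angle between tin_b_mid's own z axis and vertical below 0.12 rad and contact force between tin_b and cabinet below 3.85 N))) and value of joint drawer above 0.085 m); the arm keeps its last pose, push and grip.
It fails at once if a tin is tipped by more than 45 degrees (angle between any of tin_a_mid, tin_b_mid, tin_c_mid's own z axis and vertical above 0.785 rad).
It fails at once if a tin is let fall outside the drawer (height (world z) of any of tin_a_mid, tin_b_mid, tin_c_mid below 0.034 m).
It fails at once if a thing lying round the cabinet is shifted by more than 20 mm (distance of any of solder_spool_mid, tape_black_mid, side_cutter_mid from where it was at the start of the episode above 0.02 m).
It also fails if it takes over 72 s, if anything falls off the work surface, if the arm or the gripper's body presses on something with over 40 N, if the wrist force passes 120 N, or if a joint passes its speed limit or range.

ROBOT

A 7-joint arm with a two-finger parallel gripper is mounted at the origin on a cart in front of the work surface, level with it; the furniture and walls round the work are solid. World frame = base frame: x ahead of the robot, y to its left, z up, the work surface at z = 0. Lengths are in m, angles in rad, forces in N, time in s.
With the tool pointing down it reaches from about 0.4 to 0.875 m from the base axis. Payload 6.5 kg.
Tool frame: the origin (TCP) lies midway between the tips of the shut fingers; the grasp point (between the pads) lies 19 mm behind it; z points along the fingers, y is the line along which they close (so a half turn about z gives the same grasp; the last joint's range is limited). The gripper opens to 85 mm and grips with 20 to 120 N. Pads are 22 mm wide; open, the fingers measure 114 mm over their backs; the gripper's body (76 mm by 85 mm) begins 54 mm behind the grasp point. The pads swing forward as they close: fully open they stand 13 mm farther back than shut.
Start: joints at [1.125, 0.536, -0.004, 1.538, 0.003, 1.067, -0.071], TCP at [0.241, -0.604, 0.231] pointing down, gripper open.
Joint ranges: [-2.7, 2.7], [-0.37, 2.16], [-1.27, 1.26], [0.24, 2.4], [-1.31, 4.45], [0.19, 1.91], [-2.76, 2.76]. Speed limits (rad/s): [2.39, 2.39, 3.14, 3.14, 3.14, 3.14, 3.14].

INTERFACE

Orientations are given as a rotation vector (axis times angle).
In Python, from rig import bot, eyes, finder gives the robot as it stands.
- The arm moves only by the tool send_rows, never from a script. Its argument "series" is a list of rows, each a list of 2 entries, a list of its own where there are three numbers: the shift along the world's x, y, z in m, then the turn about the world's z in degrees. A call has 1 to 10 rows; each row shifts and turns the commanded pose from where the row before left it; what a row does not reach is not made up. A row lasts 1/12 s, in which the tool goes at most 41.7 mm and 7.16 degrees, less where a joint would pass 70% of its speed; a pose out of reach is approached as far as the arm can. A call with a gripper value outside its range is refused whole. "jaw" is the gripper's target within -1 to 1 (fully open at 1, half-way at 0, shut at -1), set as the call begins (left out, the last holds). The fingers move at their own pace and stop on an object; "newtons" is the grip in N (left out, the last holds). Time passes only in rows, so rows that do not move let the fingers close. It gives the time, the measured TCP pose, the force, the opening and the grip force at its end, in the units of the state.
- bot.observe(): the state, without advancing time (a new reading comes with each control period).
- eyes.grab_frame(name): name is "side" or "top"; returns (picture, depth): 400x640x3 uint8, red, green, blue; 400x640 float32, m along the optical axis (not along the pixel's ray), 0 where there is no reading.
- eyes.camera_info(name): a dict with "fx", "fy", "cx", "cy" (pixels), "dist_coeffs" ([k1, k2, p1, p2, k3] as OpenCV has them; the pictures are not rectified), "T" (4x4, takes a point from camera to world coordinates). Camera axes: x right, y up, looking along -z (the intrinsics and any distortion apply to the point x, -y, -z); pixel columns grow to the right and rows downward; lengths in m; the calibration is good to about 2 mm. A picture is of the moment at which its call begins. camera_info takes no time and is no camera call.
- bot.close_job(): hands the job in; it is judged then, once.
Trained networks look in the newest picture that a camera, given by its name, has taken for a name from the list of things; names that differ only in an ending like _2 or _b are one class to them, and where a whole thing is asked for, a point or a joint stands for the part that bears it (a point fixed in the world has none). Each returns a list of dicts, best first, with "conf" (0 to 1); they miss things now and then, are a little off and sometimes report something else, mostly with a low value. They report only what shows in the picture. A call takes as long as a camera call.
- finder.recognise(query, camera): "xyz" ([x, y, z] in m, in the coordinates of the camera as it stood for that picture, good to about 4 mm: the middle of the surface that is visible of it).
The state is a dict: "time_s": time; "joints": joint angles; "dq": joint speeds; "tau": joint torques, N m; "tool_pos": TCP position; "tcp_rot": TCP orientation; "ft_force": force on the tool from outside, world axes, zero at the start; "wrist_torque": the same for the moment, N m; "gripper_width": finger opening in m; "gripper_force": force on a finger pad.
Only numpy, scipy, OpenCV 4.12 (cv2) and the standard library are available. Lean on these libraries where they do the work, as an engineer would, in place of code of your own. Each camera call takes 0.05 s, during which the arm holds its last target. There are 200 camera calls.

## Working session

There is one attempt and no reset: what is moved stays moved. The work goes in short steps, Python scripts to look and compute and a tool call to move; the robot and the scene stay as the last step left them, time stands still between calls to the robot, and variables do not carry over. Pictures are saved under pics/ and viewed, at most 10 in all, crops included, and the job is handed in when it is done.

Besides the shell and the picture viewer there is one more tool, called by a JSON object that holds its "api" and its "payload". send_rows: Moves the arm, as the interface text tells. Its arguments: {"type":"object","properties":{"series":{"type":"array"},"jaw":{"type":"number"},"newtons":{"type":"number"}},"required":["series"]}

```bash
mkdir -p pics
cat > h.py <<'E'
import numpy as np, cv2
from rig import bot, eyes, finder
def world(cam,p):
    T=np.array(eyes.camera_info(cam)["T"]); return (T@np.r_[p,1])[:3]
def find(q,cam):
    return [(round(d["conf"],2),world(cam,d["xyz"]).round(4).tolist()) for d in finder.recognise(q,cam)]
def cloud(cam,depth):
    c=eyes.camera_info(cam); K=np.array([[c["fx"],0,c["cx"]],[0,c["fy"],c["cy"]],[0,0,1.]])
    h,w=depth.shape; u,v=np.meshgrid(np.arange(w),np.arange(h))
    n=cv2.undistortPoints(np.stack([u,v],-1).reshape(-1,1,2).astype(float),K,np.array(c["dist_coeffs"],float)).reshape(h,w,2)
    P=np.stack([n[...,0]*depth,-n[...,1]*depth,-depth],-1); T=np.array(c["T"])
    W=P@T[:3,:3].T+T[:3,3]; W[depth==0]=np.nan; return W
E
python3 - <<'E'
from h import *
for c in ("top","side"):
    im,d=eyes.grab_frame(c); cv2.imwrite(f"pics/{c}0.png",im[...,::-1]); np.save(f"{c}0.npy",cloud(c,d))
    for q in ("cabinet","drawer","drawer_knob","tin_a_mid","solder_spool_mid","tape_black_mid","side_cutter_mid"): print(c,q,find(q,c)[:4])
s=bot.observe(); print(s)
E
```

```text
top cabinet [(0.95, [0.666, -0.035, 0.0862])]
top drawer [(0.6, [0.598, -0.045, 0.0766])]
top drawer_knob [(0.68, [0.6018, -0.043, 0.078]), (0.43, [0.4992, -0.4195, 0.0098])]
top tin_a_mid [(0.55, [0.6633, -0.0378, 0.0834])]
top solder_spool_mid [(0.86, [0.6693, -0.2259, 0.0501])]
top tape_black_mid [(0.75, [0.5285, 0.1441, 0.0217])]
top side_cutter_mid [(0.64, [0.4977, -0.4203, 0.0057])]
side cabinet [(0.98, [0.6579, -0.1326, 0.0772])]
side drawer [(0.77, [0.6026, -0.0857, 0.0537])]
side drawer_knob [(0.58, [0.5978, -0.0887, 0.057])]
side tin_a_mid [(0.27, [0.5983, -0.0871, 0.0566])]
side solder_spool_mid [(0.91, [0.6613, -0.2504, 0.0332]), (0.64, [0.659, -0.1294, 0.0784])]
side tape_black_mid [(0.78, [0.531, 0.1284, 0.0181])]
side side_cutter_mid [(0.74, [0.4952, -0.4296, 0.0052]), (0.22, [0.5995, -0.0929, 0.0568])]
{'time_s': 0.8, 'joints': array([ 1.12479249,  0.53638305, -0.00437386,  1.53790539,  0.00260997,
        1.0672915 , -0.07120604]), 'dq': array([ 0.00074159,  0.00109992, -0.00098092, -0.0002657 ,  0.0009727 ,
       -0.00069623, -0.00140772]), 'tau': array([ 6.49436624e-04, -5.83278358e+01,  1.04779601e+00, -2.59429872e+01,
        1.24549781e-02,  1.49341908e-03, -4.27894895e-05]), 'tool_pos': array([ 0.24096073, -0.60368172,  0.23129903]), 'tcp_rot': array([ 3.08508140e+00,  5.93029118e-01, -6.98556187e-05]), 'ft_force': array([-0.17079227,  0.38022268, -0.41771415]), 'wrist_torque': array([-0.01010457,  0.00400431, -0.00622962]), 'gripper_force': 0.0, 'gripper_width': 0.08509186057551223}
```

View pics/top0.png

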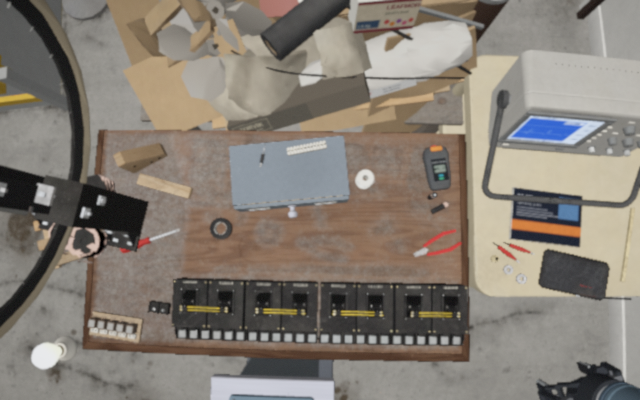

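View pics/side0.png

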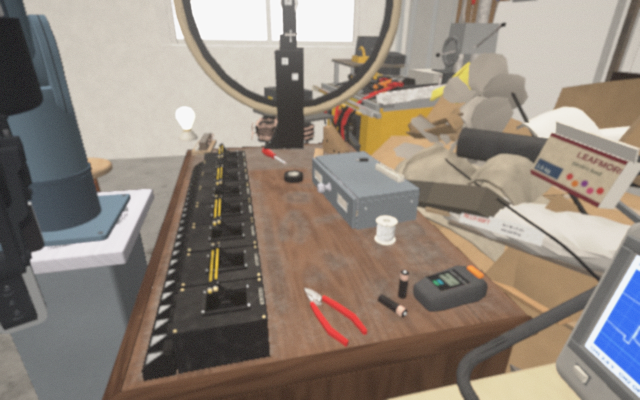

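The top view shows the closed cabinet (230–348, 137–210), slightly turned, with its knob at (292,212), spool (365,178), tape (221,229) and cutters (438,243). I'll fit the cabinet's top face and the knob from the depth.

Run:
```python
from h import *
W=np.load("top0.npy")
z=W[...,2]; m=(abs(z-.084)<.006); m[:125]=0;m[225:]=0;m[:,:215]=0;m[:,365:]=0
n,l,st,_=cv2.connectedComponentsWithStats(m.astype(np.uint8)); k=1+np.argmax(st[1:,4]); M=l==k
print(st[k], np.median(z[M]))
P=W[M][:,:2]
r=cv2.minAreaRect(P.astype(np.float32)); print(r); B=cv2.boxPoints(r); print(B)
# knob
reg=W[200:225,280:305]; q=reg[(reg[...,2]>.03)&(reg[...,2]<.075)]
print(q.round(3)[:40])
S=np.load("side0.npy"); 
q=S[(S[...,2]>.035)&(S[...,2]<.066)&(S[...,0]>.52)&(S[...,0]<.60)&(abs(S[...,1]+.04)<.12)]
print(len(q)); print(q[np.argsort(q[:,0])][:40].round(3))
```

```text
[ 229  136  120   74 6892] 0.0840040863695104
((0.6745279431343079, -0.03439728915691376), (0.1615893691778183, 0.2886156439781189), 6.311965465545654)
[[ 0.5783576   0.10015303]
 [ 0.61008847 -0.18671304]
 [ 0.7706983  -0.1689476 ]
 [ 0.7389674   0.11791846]]
[[ 0.599 -0.075  0.073]
 [ 0.596 -0.05   0.073]
 [ 0.596 -0.053  0.072]
 [ 0.596 -0.055  0.074]
 [ 0.596 -0.057  0.068]
 [ 0.596 -0.06   0.067]
 [ 0.597 -0.062  0.062]
 [ 0.597 -0.065  0.063]
 [ 0.597 -0.067  0.062]
 [ 0.597 -0.07   0.06 ]
 [ 0.598 -0.072  0.057]
 [ 0.598 -0.074  0.053]
 [ 0.592 -0.021  0.075]
 [ 0.593 -0.023  0.069]
 [ 0.592 -0.026  0.074]
 [ 0.593 -0.028  0.071]
 [ 0.594 -0.032  0.065]
 [ 0.594 -0.035  0.064]
 [ 0.594 -0.037  0.058]
 [ 0.594 -0.04   0.061]
 [ 0.594 -0.042  0.06 ]
 [ 0.595 -0.044  0.058]
 [ 0.594 -0.047  0.061]
 [ 0.595 -0.049  0.057]
 [ 0.595 -0.052  0.058]
 [ 0.596 -0.054  0.046]
 [ 0.596 -0.056  0.044]
 [ 0.596 -0.059  0.042]
 [ 0.597 -0.061  0.041]
 [ 0.597 -0.064  0.041]
 [ 0.598 -0.066  0.034]
 [ 0.597 -0.068  0.035]
 [ 0.598 -0.071  0.034]
 [ 0.598 -0.074  0.034]
 [ 0.592 -0.014  0.055]
[... 386 characters left out ...]
54]
 [ 0.565 -0.049  0.059]
 [ 0.565 -0.047  0.06 ]
 [ 0.566 -0.058  0.052]
 [ 0.566 -0.058  0.054]
 [ 0.566 -0.058  0.057]
 [ 0.566 -0.056  0.046]
 [ 0.566 -0.056  0.048]
 [ 0.566 -0.055  0.061]
 [ 0.566 -0.055  0.058]
 [ 0.567 -0.05   0.061]
 [ 0.567 -0.06   0.053]
 [ 0.568 -0.059  0.055]
 [ 0.568 -0.058  0.059]
 [ 0.568 -0.058  0.049]
 [ 0.568 -0.057  0.046]
 [ 0.568 -0.056  0.056]
 [ 0.569 -0.054  0.06 ]
 [ 0.569 -0.043  0.061]
 [ 0.57  -0.051  0.061]
 [ 0.57  -0.049  0.063]
 [ 0.57  -0.059  0.057]
 [ 0.57  -0.059  0.047]
 [ 0.57  -0.059  0.052]
 [ 0.57  -0.058  0.059]
 [ 0.57  -0.058  0.054]
 [ 0.571 -0.056  0.048]
 [ 0.571 -0.055  0.061]
 [ 0.572 -0.05   0.061]
 [ 0.572 -0.06   0.057]]
```

```bash
python3 -c "
import cv2
a=cv2.imread('pics/top0.png')[125:235,205:375];b=cv2.imread('pics/side0.png')[140:250,280:450]
cv2.imwrite('pics/crop0.png',cv2.resize(cv2.hconcat([a,b]),None,fx=2.3,fy=2.3,interpolation=2))"
```

```text
(no output)
```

View pics/crop0.png

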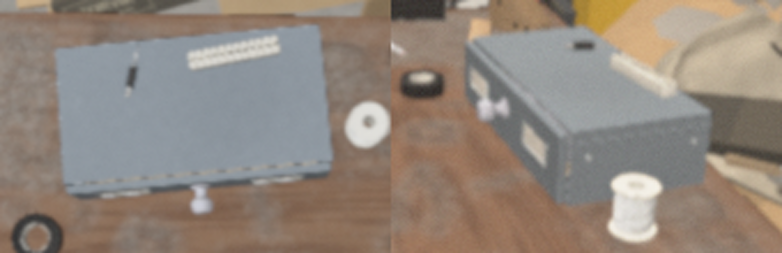

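The crop confirms the fit: cabinet yaw is about +6.3°, the origin about (0.663, −0.036), and the knob head about (0.572, −0.047, 0.05). I'll move above the knob now.

{"api": "send_rows", "payload": {"series": [[[0.0165, 0.028, -0.0035], -0.8], [[0.0165, 0.028, -0.0035], -0.8], [[0.0165, 0.028, -0.0035], -0.8], [[0.0165, 0.028, -0.0035], -0.8], [[0.0165, 0.028, -0.0035], -0.8], [[0.0165, 0.028, -0.0035], -0.8], [[0.0165, 0.028, -0.0035], -0.8], [[0.0165, 0.028, -0.0035], -0.8], [[0.0165, 0.028, -0.0035], -0.8], [[0.0165, 0.028, -0.0035], -0.8]], "jaw": 0.3, "newtons": 40}}

```text
time_s: 1.63
tool_pos: [0.4067, -0.3224, 0.1964]
tcp_rot: [3.119, 0.375, 0.001]
ft_force: [0.9, 1.0, -0.0]
gripper_width: 0.0556
gripper_force: 0.0
```

{"api": "send_rows", "payload": {"series": [[[0.0165, 0.028, -0.0035], -0.8], [[0.0165, 0.028, -0.0035], -0.8], [[0.0165, 0.028, -0.0035], -0.8], [[0.0165, 0.028, -0.0035], -0.8], [[0.0165, 0.028, -0.0035], -0.8], [[0.0165, 0.028, -0.0035], -0.8], [[0.0165, 0.028, -0.0035], -0.8], [[0.0165, 0.028, -0.0035], -0.8], [[0.0165, 0.028, -0.0035], -0.8], [[0.0165, 0.028, -0.0035], -0.3]]}}

```text
time_s: 2.47
tool_pos: [0.5718, -0.0422, 0.1613]
tcp_rot: [3.137, 0.17, 0.001]
ft_force: [0.5, 0.1, 0.3]
gripper_width: 0.0553
gripper_force: 0.0
```

{"api": "send_rows", "payload": {"series": [[[-0.001, -0.004, -0.03], 0], [[0, 0, -0.03], 0], [[0, 0, -0.025], 0], [[0, 0, -0.02], 0], [[0, 0, -0.015], 0], [[0, 0, -0.01], 0], [[0, 0, 0], 0]]}}

```text
time_s: 3.05
tool_pos: [0.5686, -0.0476, 0.0295]
tcp_rot: [-3.137, -0.172, 0.005]
ft_force: [-0.9, -0.9, 0.3]
gripper_width: 0.056
gripper_force: 0.0
```

{"api": "send_rows", "payload": {"series": [[[0, 0, 0], 0], [[0, 0, 0], 0], [[0, 0, 0], 0], [[0, 0, 0], 0], [[0, 0, 0], 0], [[0, 0, 0], 0]], "jaw": -1}}

```text
time_s: 3.55
tool_pos: [0.5709, -0.0463, 0.0327]
tcp_rot: [-3.136, -0.173, -0.003]
ft_force: [-1.7, 4.2, 6.9]
gripper_width: 0.021
gripper_force: 39.2
```

{"api": "send_rows", "payload": {"series": [[[-0.006, -0.0007, 0], 0], [[-0.012, -0.0013, 0], 0], [[-0.014, -0.0015, 0], 0], [[-0.014, -0.0015, 0], 0], [[-0.014, -0.0015, 0], 0], [[-0.014, -0.0015, 0], 0], [[-0.014, -0.0015, 0], 0], [[-0.012, -0.0013, 0], 0], [[-0.008, -0.0009, 0], 0], [[-0.005, -0.0006, 0], 0]]}}

```text
time_s: 4.38
tool_pos: [0.4595, -0.0585, 0.0328]
tcp_rot: [-3.136, -0.174, -0.01]
ft_force: [16.0, 7.6, -10.7]
gripper_width: 0.0206
gripper_force: 39.7
```

{"api": "send_rows", "payload": {"series": [[[-0.002, -0.0002, 0], 0], [[0, 0, 0], 0], [[0, 0, 0], 0], [[0, 0, 0], 0]]}}

```text
time_s: 4.72
tool_pos: [0.4595, -0.0584, 0.0327]
tcp_rot: [-3.135, -0.174, -0.014]
ft_force: [6.5, 5.1, -1.4]
gripper_width: 0.0211
gripper_force: 40.6
```

{"api": "send_rows", "payload": {"series": [[[0, 0, 0], 0], [[0, 0, 0], 0], [[0, 0, 0], 0], [[0, 0, 0], 0]], "jaw": 0.2}}

```text
time_s: 5.05
tool_pos: [0.4546, -0.0607, 0.0314]
tcp_rot: [3.137, 0.171, -0.001]
ft_force: [0.3, 0.2, 0.7]
gripper_width: 0.0517
gripper_force: 0.0
```

{"api": "send_rows", "payload": {"series": [[[0, 0, 0.01], 0], [[0, 0, 0.03], 0], [[0, 0, 0.03], 0], [[0, 0, 0.03], 0], [[0, 0, 0.03], 0], [[-0.02, 0.03, 0.02], 0], [[-0.02, 0.035, 0], 0], [[0, 0.04, 0], 0], [[0, 0.04, 0], 0], [[0, 0.04, 0], 0]], "jaw": 0.8}}

```text
time_s: 5.88
tool_pos: [0.4144, 0.126, 0.1824]
tcp_rot: [3.137, 0.17, 0.002]
ft_force: [0.5, 0.1, 0.7]
gripper_width: 0.0764
gripper_force: 0.0
```

Run:
```python
from h import *
for c in ("top","side"):
    im,d=eyes.grab_frame(c); cv2.imwrite(f"pics/{c}1.png",im[...,::-1]); np.save(f"{c}1.npy",cloud(c,d))
    for q in ("tin_a_mid","drawer_knob"): print(c,q,find(q,c)[:5])
a=cv2.imread('pics/top1.png')[125:265,205:375];b=cv2.imread('pics/side1.png')[130:270,260:430]
cv2.imwrite('pics/crop1.png',cv2.resize(cv2.hconcat([a,b]),None,fx=2.3,fy=2.3,interpolation=2))
for c in ("top","side"):
    W=np.load(c+"1.npy"); z=W[...,2]; x,y=W[...,0],W[...,1]
    m=(abs(z-.066)<.006)&(x>.46)&(x<.62)&(y>-.2)&(y<.12)
    n,l,st,_=cv2.connectedComponentsWithStats(m.astype(np.uint8))
    for k in range(1,n):
        if st[k,4]>40:
            P=W[l==k]; print(c,st[k],np.median(P,0).round(4),cv2.minEnclosingCircle(P[:,:2].astype(np.float32)))
```

```text
top tin_a_mid [(0.79, [0.5461, -0.0498, 0.0613]), (0.65, [0.5408, -0.0512, 0.0244])]
top drawer_knob [(0.83, [0.5457, -0.0519, 0.0232])]
side tin_a_mid [(0.91, [0.5352, -0.0744, 0.0578]), (0.72, [0.4958, -0.4308, 0.0071])]
side drawer_knob [(0.79, [0.5214, -0.1259, 0.0296])]
top [316 210  23  23 405] [ 0.5557 -0.1329  0.0646] ((0.5563609600067139, -0.13321863114833832), 0.028561420738697052)
top [282 213  22  23 399] [ 0.5469 -0.0466  0.065 ] ((0.5470577478408813, -0.04737069085240364), 0.028638355433940887)
top [248 216  22  23 383] [0.5372 0.0362 0.0649] ((0.5379142761230469, 0.036095257848501205), 0.028489110991358757)
side [272 166  35  50 156] [ 0.487  -0.1004  0.066 ] ((0.4871600270271301, -0.060274671763181686), 0.14061303436756134)
side [290 168  22  10 178] [0.5359 0.0247 0.0661] ((0.5361917018890381, 0.03140461817383766), 0.02870917320251465)
side [299 179  24  12 224] [ 0.5445 -0.059   0.0662] ((0.5467060804367065, -0.053364098072052), 0.02894287370145321)
side [310 193  26  13 280] [ 0.5539 -0.1451  0.0661] ((0.5545667409896851, -0.1394929140806198), 0.028648212552070618)
```

View pics/crop1.png

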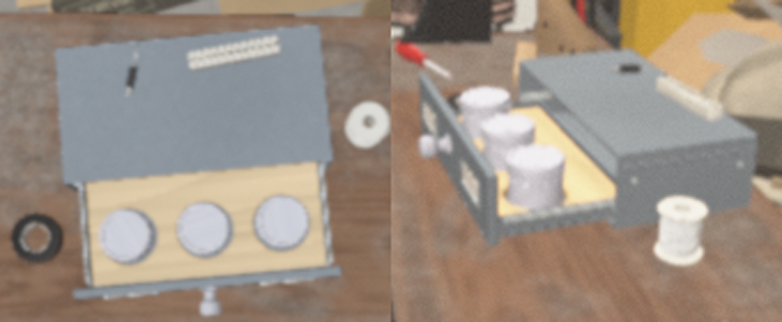

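The drawer is fully out and the three tins are visible in their recesses. The tins' tops are at about (0.538, 0.036), (0.548, −0.048) and (0.557, −0.134). I'll take the left one with the fingers turned 30°, to clear its neighbour.

{"api": "send_rows", "payload": {"series": [[[0.0245, -0.018, 0], 6], [[0.0245, -0.018, 0], 6], [[0.0245, -0.018, -0.01], 6], [[0.0245, -0.018, -0.02], 6], [[0.0245, -0.018, -0.02], 6], [[0, 0, -0.02], 0], [[0, 0, -0.01], 0], [[0, 0, 0], 0], [[0, 0, 0], 0]], "jaw": 0.9}}

```text
time_s: 6.93
tool_pos: [0.5364, 0.0347, 0.1013]
tcp_rot: [-2.985, -0.977, 0.003]
ft_force: [0.2, -0.2, 0.6]
gripper_width: 0.081
gripper_force: 0.0
```

{"api": "send_rows", "payload": {"series": [[[0.0015, 0.0015, -0.02], 0], [[0, 0, -0.02], 0], [[0, 0, -0.015], 0], [[0, 0, -0.008], 0], [[0, 0, -0.004], 0], [[0, 0, 0], 0], [[0, 0, 0], 0]]}}

```text
time_s: 7.52
tool_pos: [0.5396, 0.0366, 0.0353]
tcp_rot: [2.985, 0.978, 0.002]
ft_force: [-0.1, 0.2, 1.0]
gripper_width: 0.0813
gripper_force: 0.0
```

{"api": "send_rows", "payload": {"series": [[[0, 0, 0], 0], [[0, 0, 0], 0], [[0, 0, 0], 0], [[0, 0, 0], 0], [[0, 0, 0], 0], [[0, 0, 0], 0]], "jaw": -1, "newtons": 40}}

```text
time_s: 8.02
tool_pos: [0.5396, 0.0365, 0.0354]
tcp_rot: [2.985, 0.977, 0.002]
ft_force: [-1.7, 0.3, 6.6]
gripper_width: 0.0559
gripper_force: 41.3
```

{"api": "send_rows", "payload": {"series": [[[0, 0, 0.004], 0], [[0, 0, 0.01], 0], [[0, 0, 0.015], 0], [[0, 0, 0.015], 0], [[0, 0, 0.012], 0], [[0, 0, 0.004], 0], [[0, 0, 0], 0], [[0, 0, 0], 0], [[0, 0, 0], 0], [[0, 0, 0], 0]]}}

```text
time_s: 8.85
tool_pos: [0.5383, 0.0363, 0.0935]
tcp_rot: [-2.985, -0.978, 0.002]
ft_force: [0.6, 0.7, -2.5]
gripper_width: 0.0563
gripper_force: 42.9
```

```bash
cat > weigh.py <<'E'
from h import *
F=[];T=[]
for i in range(10):
    im,d=eyes.grab_frame("top" if i else "side"); s=bot.observe(); F.append(s["ft_force"]);T.append(s["tau"])
    if i==0: cv2.imwrite("pics/last_side.png",im[...,::-1])
print("F",np.mean(F,0).round(3),"sd",np.std(F,0).round(2),"tau",np.mean(T,0).round(3)[[1,3]],s["tool_pos"].round(4),s["gripper_width"],s["gripper_force"],s["time_s"])
E
python3 weigh.py
```

```text
F [ 0.199 -0.051 -1.796] sd [0.34 0.48 0.44] tau [-52.705 -18.985] [0.539  0.0363 0.0943] 0.05589776961397475 42.861276268959045 9.35
```

{"api": "send_rows", "payload": {"series": [[[0, 0, -0.01], 0], [[0, 0, -0.015], 0], [[0, 0, -0.015], 0], [[0, 0, -0.01], 0], [[0, 0, -0.005], 0], [[0, 0, -0.003], 0], [[0, 0, -0.001], 0], [[0, 0, 0], 0], [[0, 0, 0], 0]]}}

```text
time_s: 10.1
tool_pos: [0.5395, 0.0364, 0.0357]
tcp_rot: [2.985, 0.978, 0.002]
ft_force: [-0.8, -0.0, -2.1]
gripper_width: 0.0559
gripper_force: 43.0
```

{"api": "send_rows", "payload": {"series": [[[0, 0, -0.001], 0], [[0, 0, -0.001], 0], [[0, 0, 0], 0], [[0, 0, 0], 0]]}}

```text
time_s: 10.43
tool_pos: [0.5409, 0.0366, 0.0354]
tcp_rot: [2.985, 0.977, 0.006]
ft_force: [-2.6, 0.1, 15.7]
gripper_width: 0.056
gripper_force: 44.4
```

{"api": "send_rows", "payload": {"series": [[[0, 0, 0], 0], [[0, 0, 0], 0], [[0, 0, 0], 0], [[0, 0, 0], 0], [[0, 0, 0], 0]], "jaw": 0.9}}

```text
time_s: 10.85
tool_pos: [0.5389, 0.0363, 0.0332]
tcp_rot: [-2.986, -0.978, 0.0]
ft_force: [-0.4, 0.1, 0.4]
gripper_width: 0.0813
gripper_force: 0.0
```

{"api": "send_rows", "payload": {"series": [[[0, 0, 0.01], 0], [[0, 0, 0.03], 0], [[0, 0, 0.03], 0], [[0, 0, 0.01], 0], [[0.003, -0.025, 0], 0], [[0.003, -0.03, 0], 0], [[0.003, -0.03, 0], 0], [[0, 0, 0], 0], [[0, 0, 0], 0]]}}

```text
time_s: 11.6
tool_pos: [0.5479, -0.0511, 0.1135]
tcp_rot: [2.987, 0.971, -0.0]
ft_force: [-1.0, 0.5, 1.0]
gripper_width: 0.0811
gripper_force: 0.0
```

```bash
cat > tins.py <<'E'
from h import *
im,d=eyes.grab_frame("top"); W=cloud("top",d); z=W[...,2]; x,y=W[...,0],W[...,1]
m=(abs(z-.066)<.007)&(x>.5)&(x<.62)&(y>-.2)&(y<.12)
n,l,st,_=cv2.connectedComponentsWithStats(m.astype(np.uint8))
for k in range(1,n):
    if st[k,4]>60: P=W[l==k]; print(st[k,4],np.median(P,0).round(4))
E
python3 weigh.py; python3 tins.py
```

```text
F [0.049 0.328 0.053] sd [0.54 0.51 0.41] tau [-51.884 -19.654] [ 0.5479 -0.0482  0.1133] 0.0810022612744671 0.0 12.1
407 [ 0.558  -0.1326  0.0647]
```

{"api": "send_rows", "payload": {"series": [[[0, 0, -0.02], 0], [[0, 0, -0.02], 0], [[0, 0, -0.02], 0], [[0, 0, -0.012], 0], [[0, 0, -0.005], 0], [[0, 0, -0.0015], 0], [[0, 0, 0], 0]]}}

```text
time_s: 12.73
tool_pos: [0.5483, -0.0486, 0.035]
tcp_rot: [2.985, 0.978, 0.0]
ft_force: [-0.0, -0.2, -0.6]
gripper_width: 0.0814
gripper_force: 0.0
```

{"api": "send_rows", "payload": {"series": [[[0, 0, 0], 0], [[0, 0, 0], 0], [[0, 0, 0], 0], [[0, 0, 0], 0], [[0, 0, 0], 0], [[0, 0, 0], 0]], "jaw": -1}}

```text
time_s: 13.23
tool_pos: [0.5489, -0.0487, 0.036]
tcp_rot: [2.985, 0.977, 0.003]
ft_force: [-1.6, 0.4, 5.6]
gripper_width: 0.0559
gripper_force: 41.7
```

{"api": "send_rows", "payload": {"series": [[[0, 0, 0.004], 0], [[0, 0, 0.01], 0], [[0, 0, 0.015], 0], [[0, 0, 0.015], 0], [[0, 0, 0.012], 0], [[0, 0, 0.004], 0], [[0, 0, 0], 0], [[0, 0, 0], 0], [[0, 0, 0], 0], [[0, 0, 0], 0]]}}

```text
time_s: 14.07
tool_pos: [0.5473, -0.0487, 0.094]
tcp_rot: [-2.985, -0.978, 0.002]
ft_force: [0.3, 0.1, -2.5]
gripper_width: 0.0558
gripper_force: 42.8
```

```bash
python3 weigh.py; python3 tins.py
```

```text
F [-0.106 -0.241 -2.125] sd [0.41 0.52 0.41] tau [-53.634 -19.265] [ 0.548  -0.0487  0.0948] 0.05604886254147504 42.82986402511597 14.5667
407 [ 0.5582 -0.1327  0.0647]
```

{"api": "send_rows", "payload": {"series": [[[0, 0, -0.01], 0], [[0, 0, -0.015], 0], [[0, 0, -0.015], 0], [[0, 0, -0.01], 0], [[0, 0, -0.005], 0], [[0, 0, -0.003], 0], [[0, 0, -0.0015], 0], [[0, 0, -0.001], 0], [[0, 0, -0.0005], 0], [[0, 0, 0], 0]]}}

```text
time_s: 15.45
tool_pos: [0.5497, -0.0483, 0.036]
tcp_rot: [2.984, 0.978, 0.005]
ft_force: [-3.4, 0.0, 12.4]
gripper_width: 0.0562
gripper_force: 44.3
```

Seated. I'll release it and go to the right tin.

{"api": "send_rows", "payload": {"series": [[[0, 0, 0], 0], [[0, 0, 0], 0], [[0, 0, 0], 0], [[0, 0, 0], 0], [[0, 0, 0], 0]], "jaw": 0.9}}

```text
time_s: 15.87
tool_pos: [0.548, -0.0487, 0.0337]
tcp_rot: [2.986, 0.978, -0.0]
ft_force: [0.1, 0.5, -0.3]
gripper_width: 0.0812
gripper_force: 0.0
```

{"api": "send_rows", "payload": {"series": [[[0, 0, 0.01], 0], [[0, 0, 0.03], 0], [[0, 0, 0.03], 0], [[0, 0, 0.01], 0], [[0.003, -0.025, 0], 0], [[0.003, -0.03, 0], 0], [[0.003, -0.03, 0], 0], [[0, 0, 0], 0], [[0, 0, 0], 0]]}}

```text
time_s: 16.62
tool_pos: [0.5567, -0.1363, 0.114]
tcp_rot: [2.987, 0.971, -0.001]
ft_force: [-0.0, 0.9, 0.4]
gripper_width: 0.0812
gripper_force: 0.0
```

```bash
python3 weigh.py; python3 tins.py
```

```text
F [ 0.006  0.035 -0.069] sd [0.54 0.27 0.38] tau [-54.136 -20.289] [ 0.557  -0.1332  0.1138] 0.0811467206678913 0.0 17.1167
342 [ 0.5492 -0.0436  0.0647]
394 [0.5423 0.0355 0.0647]
```

{"api": "send_rows", "payload": {"series": [[[0, 0, -0.02], 0], [[0, 0, -0.02], 0], [[0, 0, -0.02], 0], [[0, 0, -0.012], 0], [[0, 0, -0.005], 0], [[0, 0, -0.0015], 0], [[0, 0, 0], 0]]}}

```text
time_s: 17.75
tool_pos: [0.5573, -0.1336, 0.0355]
tcp_rot: [2.985, 0.978, 0.0]
ft_force: [0.1, 0.3, -0.0]
gripper_width: 0.0812
gripper_force: 0.0
```

{"api": "send_rows", "payload": {"series": [[[0, 0, 0], 0], [[0, 0, 0], 0], [[0, 0, 0], 0], [[0, 0, 0], 0], [[0, 0, 0], 0], [[0, 0, 0], 0]], "jaw": -1}}

```text
time_s: 18.25
tool_pos: [0.5583, -0.1341, 0.0367]
tcp_rot: [2.984, 0.977, 0.004]
ft_force: [-0.6, -0.8, 6.1]
gripper_width: 0.0559
gripper_force: 41.8
```

{"api": "send_rows", "payload": {"series": [[[0, 0, 0.004], 0], [[0, 0, 0.01], 0], [[0, 0, 0.015], 0], [[0, 0, 0.015], 0], [[0, 0, 0.012], 0], [[0, 0, 0.004], 0], [[0, 0, 0], 0], [[0, 0, 0], 0], [[0, 0, 0], 0], [[0, 0, 0], 0]]}}

```text
time_s: 19.08
tool_pos: [0.5562, -0.1335, 0.0944]
tcp_rot: [-2.985, -0.977, 0.002]
ft_force: [-0.5, 0.1, -4.8]
gripper_width: 0.056
gripper_force: 43.7
```

```bash
python3 weigh.py; python3 tins.py
```

```text
F [-0.352 -0.249 -4.353] sd [0.65 0.44 0.31] tau [-57.432 -20.719] [ 0.557  -0.1337  0.0953] 0.05578755491109012 43.69411110877991 19.5833
363 [ 0.5507 -0.0441  0.065 ]
391 [0.5422 0.0356 0.0649]
```

The right tin is clearly the heaviest: 4.3 N against 1.8 N and 2.1 N. I'll raise it and hold.

{"api": "send_rows", "payload": {"series": [[[0, 0, 0.01], 0], [[0, 0, 0.02], 0], [[0, 0, 0.025], 0], [[0, 0, 0.025], 0], [[0, 0, 0.025], 0], [[0, 0, 0.02], 0], [[0, 0, 0.01], 0], [[0, 0, 0.005], 0], [[0, 0, 0], 0], [[0, 0, 0], 0]]}}

```text
time_s: 20.47
tool_pos: [0.5563, -0.1336, 0.2344]
tcp_rot: [-2.985, -0.977, 0.002]
ft_force: [0.9, -0.7, -5.4]
gripper_width: 0.0559
gripper_force: 43.9
```

{"api": "send_rows", "payload": {"series": [[[0, 0, 0], 0], [[0, 0, 0], 0], [[0, 0, 0], 0], [[0, 0, 0], 0], [[0, 0, 0], 0], [[0, 0, 0], 0]]}}

```text
time_s: 20.97
tool_pos: [0.5569, -0.1337, 0.2351]
tcp_rot: [-2.985, -0.978, 0.0]
ft_force: [0.1, 0.6, -4.5]
gripper_width: 0.0557
gripper_force: 43.9
```

```bash
python3 weigh.py; python3 tins.py; python3 -c "
import cv2
cv2.imwrite('pics/fin.png',cv2.resize(cv2.imread('pics/last_side.png')[80:270,220:470],None,fx=3,fy=3))"
```

```text
F [ 0.021  0.194 -4.407] sd [0.5  0.64 0.54] tau [-52.504 -26.568] [ 0.557  -0.1337  0.2353] 0.055650777408669985 43.941784501075745 21.4667
217 [ 0.5511 -0.0362  0.0651]
392 [0.5423 0.0355 0.0649]
```

View pics/fin.png

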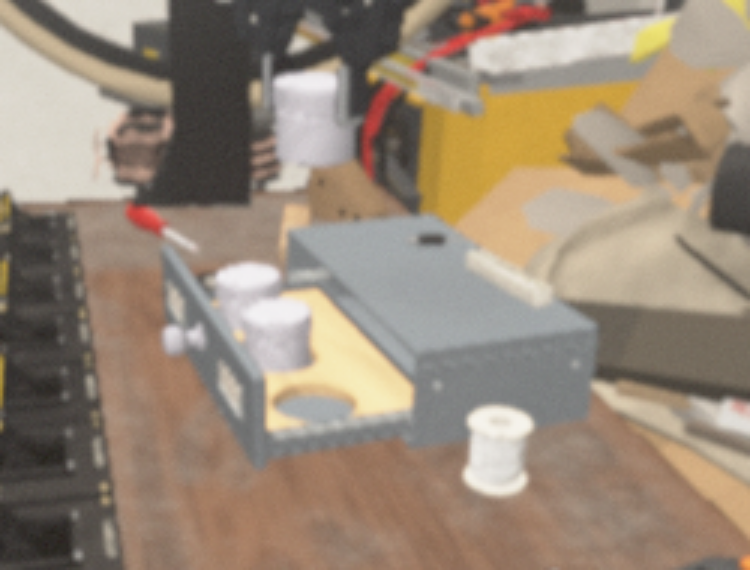

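The picture shows the tin held upright well above the drawer at crop pixel (312,118). The other two stand in their recesses at (278,333) and (248,290), the drawer is still out and the spool has not moved.

```bash
python3 -c "
from rig import bot
print(bot.close_job())"
```

```text
the job is handed in; nothing more can be done
None
```

The job is handed in with the right-hand tin, the heaviest at about 4.3 N against 1.8 N (left) and 2.1 N (middle), held upright with its centre at about 0.24 m, the other two back in their recesses and the drawer fully out; the judging result was not reported.

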